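# Shut and lock the medicine box with the blade key

## Robot

A 6-joint arm with a two-finger parallel gripper is mounted at the origin on the work surface; the furniture and walls round the work are solid. World frame = base frame: x ahead of the robot, y to its left, z up, the work surface at z = 0. Lengths are in mm, angles in rad, forces in N, time in s.
With the tool pointing down it reaches from about 275 to 850 mm from the base axis. Payload 5.2 kg.
Tool frame: the origin (TCP) lies at the very end of the fingers, on their centre line; the grasp point (between the pads) lies 19 mm behind it (r.grip_depth is the z of the grasp point in the tool frame, in mm); z points along the fingers, y is the line along which they close (so a half turn about z gives the same grasp; the last joint's range is limited). The gripper opens to 85 mm and grips with 20 to 120 N. Pads are 22 mm wide; open, the fingers measure 114 mm over their backs; the gripper's body (76 mm by 85 mm) begins 54 mm behind the grasp point. The pads swing forward as they close: fully open they stand 13 mm farther back than shut.
Start: joints at [-1.403, 0.259, 1.535, -0, 1.348, -0.203], TCP at [199.319, -512.618, 231.31] pointing down, gripper open.
Joint ranges: [-3.14, 3.14], [-0.91, 2.08], [0.19, 2.58], [-1.22, 4.36], [0.22, 2.71], [-3.12, 3.12]. Speed limits (rad/s): [2.57, 2.57, 3.14, 3.14, 3.14, 3.14].

## Interface

Orientations are given as a rotation vector (axis times angle).
In Python, from rig import r, vision, sensors, job gives the robot as it stands (r), with the cameras (vision), the readings (sensors) and the job (job).
- The arm moves only by the shell command python3 shift.py 'ROWS' [FORCE]. ROWS is a JSON list of rows, 1 to 8 of them, each of 5 numbers: dx, dy, dz in mm, then a turn about the tool's z in rad, then the opening from 0.0 (shut) to 1.0 (fully open); each row is the pose to reach, as a shift and turn from the pose commanded when the command began, along the tool's axes at that moment; what a row does not reach only later rows make up. A row lasts 1/10 s, in which the tool goes at most 50 mm and 0.15 rad, less where a joint would pass 70% of its speed; a pose out of reach is approached as far as the arm can. The fingers move at their own pace and stop on an object; FORCE is the grip in N (left out, the last holds). Time passes only in rows, so rows that do not move let the fingers close. It prints the time, the measured TCP pose, the force, the opening and the grip force at its end.
- sensors.read_state(): the state, without advancing time (a new reading comes with each control period).
- vision.camera(name): name is "side" or "top"; returns the picture (420x560x3 uint8, red, green, blue); there is no depth.
- vision.get_calibration(name): a dict with "K" (3x3 intrinsics, pixels), "origin" and "rotation" of the camera in the world. Camera axes: x right, y up, looking along -z (the intrinsics and any distortion apply to the point x, -y, -z); pixel columns grow to the right and rows downward; lengths in mm; the calibration is good to about 2 mm. A picture is of the moment at which its call begins. get_calibration takes no time and is no camera call.
- job.job_done(): hands the job in; it is judged then, once.
The state is a dict: "time": time; "joint_positions": joint angles; "qd": joint speeds; "tau": joint torques, N m; "tool_pos": TCP position; "orientation": TCP orientation; "ft_force": force on the tool from outside, world axes, zero at the start; "ft_torque": the same for the moment, N m; "finger_gap": opening from 0.0 (shut) to 1.0 (fully open); "grasp_force": force on a finger pad.
Only numpy, scipy, OpenCV 4.12 (cv2) and the standard library are available. Lean on these libraries where they do the work, as an engineer would, in place of code of your own. Each camera call takes 0.05 s, during which the arm holds its last target. There are 200 camera calls.

## Task

Push the sliding lid of the white medicine box fully shut. Then take the red blade key from its grey stand, put its blade in the slot of the brass cam lock and turn the lock a quarter turn clockwise, all the way to its stop, so that its tongue lies over the lid. Finally hang the key back upright in the fork of its stand, and leave the other things on the table where they are.

Things in the scene. Friction and masses are not known exactly. Their poses are not given: they have to be found in the camera images.
- med_box: White medicine box, fixed, 110 (its x) by 270 (its y) by 70 mm high, z up, green stripe in front. Origin: centre of underside. A lid slides along y over the vials in the middle; the cam lock stands on the deck at the +y end, axis at x 0, y +100 mm. The -y deck is free for the open lid. Lid rails rise to z 83 mm at x beyond +-44 mm; nothing on the box is above 96 mm.
- lid (a joint): Slide of the lid along the box's y, m: 0 = fully shut (at its stop), negative = open (it starts 45 to 75 mm open); pushing it toward the box's +y shuts it. About 2 N of friction, stays where it is left.
- lid_lip (a point): Middle of the push face of the blue lip across the aluminium lid (94 by 121 by 5 mm, top at box z 76 mm): the lip's -y face, 10 mm above the lid. The lip is 60 mm along the box's x, 8 mm thick and rises 20 mm above the lid, to box z 96 mm. Axes as the box's.
- cam (a joint): Angle of the brass cam lock, rad: 0 = unlocked (tongue and slot along the box's +x), grows clockwise seen from above, stop at 1.571 = locked (tongue points to the box's -y, over the shut lid). Starts between 0 and 0.25. About 0.12 N m of friction, stays where it is left.
- cam_slot (a point): Centre of the slot's mouth in the cam's top face (box z 90 mm), on the cam's axis; turns with the cam. x lies along the slot, toward the steel tongue (18 mm wide, reaching 50 mm from the axis); z up. Slot 31 mm long, 7 mm wide, 11 mm deep, mouth bevelled about 3 mm each side. Brass cam 50 mm in diameter.
- key_stand: Grey stand, fixed, base 110 by 90 mm. A post at its +x side carries a fork of two level prongs, top at z 95 mm, each 16 mm wide with a 30 mm gap between, open toward the stand's -x; the gap runs 38 mm to both sides of the seat along x. Origin on the table under the seat.
- stand_seat (a point): Where the key's axis belongs: middle of the fork's gap, at the height of the prongs' top face (95 mm). The gap runs along its x axis.
- blade_key: Loose blade key, 122 mm long, about 0.14 kg, upright. Origin: middle of the blade's tip, z up to the handle. Steel blade 24 mm wide (its y), 4 mm thick (its x), 32 mm long; 10 mm shank. Blade and flat red handle lie in one plane. It hangs by its flange on the prongs, blade between them; lift it straight up. In the slot it has about 0.13 rad play each way: turn it that much farther than the cam.
- key_flange (a point): On the key's axis, 70 mm above the tip: underside of the round steel flange, 54 mm in diameter and 4 mm thick, that rests on the prongs.
- plaster_box: Bystander: small carton, 36 by 91 by 52 mm, origin at its underside.
- tape_roll: Bystander: white roll of tape lying flat, 58 mm wide, 26 mm high, origin at its underside.
- key_handle (a point): On the key's axis, 99 mm above the tip: middle of the red handle, which is 16 mm thick (key x, grasp across this), 32 mm wide (key y) and runs from 74 to 122 mm above the tip.

How it is judged:
By the outcome, as a careful person would: the job done as asked, in the order asked, and still so for the second after the job is handed in, with the robot touching nothing.
It also fails if it takes over 72 s, if anything falls off the work surface, if the arm or the gripper's body presses on something with over 40 N, if the wrist force passes 120 N, or if a joint passes its speed limit or range.

## Working session

There is one attempt and no reset: what is moved stays moved. The work goes in short steps, Python scripts to look and compute and a shell command to move; the robot and the scene stay as the last step left them, time stands still between calls to the robot, and variables do not carry over. Pictures are saved under pics/ and viewed, at most 10 in all, crops included, and the job is handed in when it is done.

```bash
ls; mkdir -p pics; python3 - <<'E'
from rig import r, vision, sensors, job
import cv2
for n in("top","side"):
    cv2.imwrite(f"pics/{n}0.png",vision.camera(n)[:,:,::-1]); print({k:v for k,v in vision.get_calibration(n).items()})
s=sensors.read_state();print(s['tool_pos'],s['orientation'],r.grip_depth,s['time'])
E
```

```text
pics
rig.py
shift.py
{'K': array([[537.05143737,   0.        , 277.23358356],
       [  0.        , 537.05143737, 203.60777908],
       [  0.        ,   0.        ,   1.        ]]), 'origin': array([ 366.08376396,  -14.85416578, 1282.1191522 ]), 'rotation': array([ 0.08876572, -0.04508351, -1.57198983])}
{'K': array([[443.55460259,   0.        , 285.3965726 ],
       [  0.        , 443.55460259, 214.81510451],
       [  0.        ,   0.        ,   1.        ]]), 'origin': array([ 88.53762302, 769.79403203, 614.49225448]), 'rotation': array([ 0.32190209, -1.35286068, -2.41031917])}
[ 199.23326728 -512.14765734  230.54909581] [-3.08614628e+00 -5.78729319e-01 -6.50468793e-05] -18.700000000000003 0.1
```

View pics/top0.png

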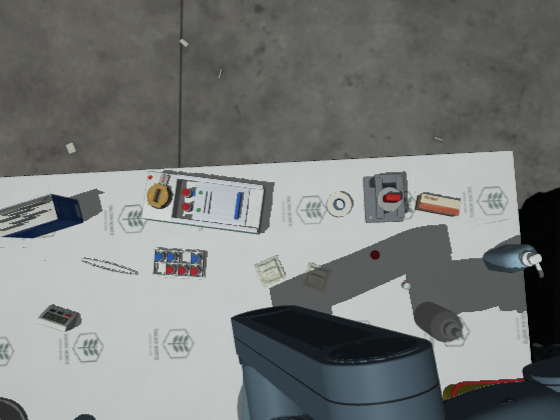

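View pics/side0.png

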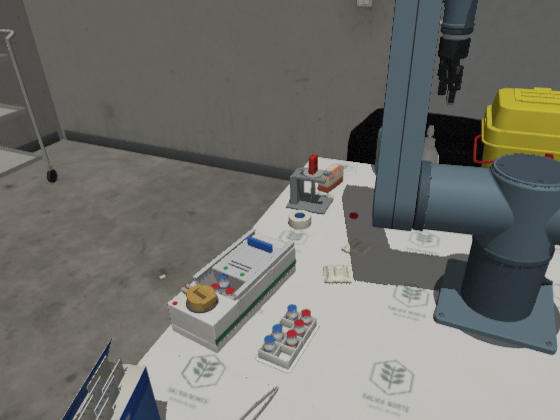

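The top view shows the med box at about (205,203), with the cam at (158,195) and the blue lip at (238,206). The key stand is at about (387,197) with the red handle at (392,198), the tape is at (340,204) and the carton at (438,204). The side view shows the cam at (201,298), the lip at (260,244) and the handle at (313,165). I'll zoom in on these.

```bash
cat > h.py <<'E'
import numpy as np, cv2
from rig import r, vision, sensors, job
from scipy.spatial.transform import Rotation as R
C={n:vision.get_calibration(n) for n in("top","side")}
def ray(n,u,v):
    c=C[n];K=c['K'];d=np.array([(u-K[0,2])/K[0,0],-(v-K[1,2])/K[1,1],-1.])
    return c['origin'],R.from_rotvec(c['rotation']).apply(d)
def plane(n,u,v,z):
    o,d=ray(n,u,v);return o+d*(z-o[2])/d[2]
def tri(a,b):
    o1,d1=ray("top",*a);o2,d2=ray("side",*b)
    t=np.linalg.lstsq(np.c_[d1,-d2],o2-o1,rcond=None)[0]
    p,q=o1+d1*t[0],o2+d2*t[1];return (p+q)/2,np.linalg.norm(p-q)
def proj(n,p):
    c=C[n];q=R.from_rotvec(c['rotation']).inv().apply(np.asarray(p)-c['origin']);K=c['K']
    return K[0,0]*q[0]/-q[2]+K[0,2],K[1,1]*q[1]/q[2]+K[1,2]
def blob(img,kind,box):
    h=cv2.cvtColor(img,cv2.COLOR_RGB2HSV);H,S,V=cv2.split(h)
    m={'red':((H<8)|(H>172))&(S>150)&(V>60),'blue':(H>100)&(H<125)&(S>150)&(V>60),'brass':(H>12)&(H<28)&(S>110)&(V>60)}[kind]
    x0,y0,x1,y1=box;k=np.zeros_like(H);k[y0:y1,x0:x1]=m[y0:y1,x0:x1]
    cs=cv2.findContours(k,cv2.RETR_EXTERNAL,cv2.CHAIN_APPROX_NONE)[0]
    c=max(cs,key=cv2.contourArea);M=cv2.moments(c)
    return (M['m10']/M['m00'],M['m01']/M['m00']),cv2.minAreaRect(c),cv2.contourArea(c)
E
python3 - <<'E'
from h import *
t=cv2.imread("pics/top0.png");s=cv2.imread("pics/side0.png")
z=lambda i,x0,y0,x1,y1,w,h:cv2.resize(i[y0:y1,x0:x1],(w,h),interpolation=cv2.INTER_CUBIC)
a=np.vstack([z(t,135,160,285,240,560,299),z(t,355,160,475,224,560,299)])
b=np.vstack([z(s,165,225,305,345,350,300),z(s,280,140,360,215,320,300)[:, :350] if 0 else z(s,280,145,360,214,350,300)])
cv2.imwrite("pics/z0t.png",a);cv2.imwrite("pics/z0s.png",b)
t=t[:,:,::-1].copy();s=s[:,:,::-1].copy()
for k,bt,bs in(('red',(370,180,415,215),(300,145,325,180)),('blue',(225,185,250,225),(240,230,280,255)),('brass',(140,170,180,215),(180,280,225,315))):
    A=blob(t,k,bt);B=blob(s,k,bs);print(k,A,B,tri(A[0],B[0]))
E
```

```text
red ((391.6152570480928, 197.28524046434492), ((391.5, 197.5), (7.0, 17.0), 90.0), 100.5) ((312.61042524005484, 163.66529492455416), ((313.0, 163.5), (19.0, 8.0), 90.0), 121.5) (array([ 476.83734166, -229.45371322,  124.65352032]), np.float64(2.0136920943432735))
blue ((237.35714285714286, 205.35714285714286), ((237.3362579345703, 205.47817993164062), (3.171929121017456, 25.441513061523438), 7.594643592834473), 56.0) ((259.3054695562435, 244.1506707946336), ((259.4366149902344, 244.16635131835938), (26.477155685424805, 7.831897258758545), 20.85445785522461), 161.5) (array([463.551496  , 107.13472868,  87.22145597]), np.float64(2.2441119780505834))
brass ((157.55324074074073, 195.20925925925926), ((157.65000915527344, 195.0500030517578), (20.87103271484375, 22.45216941833496), 18.434947967529297), 360.0) ((200.89868995633188, 297.04483260553127), ((200.9000244140625, 296.800048828125), (26.385601043701172, 28.621667861938477), 63.43495178222656), 572.5) (array([487.68725872, 288.44041288,  82.58080806]), np.float64(2.056283839523827))
```

View pics/z0t.png

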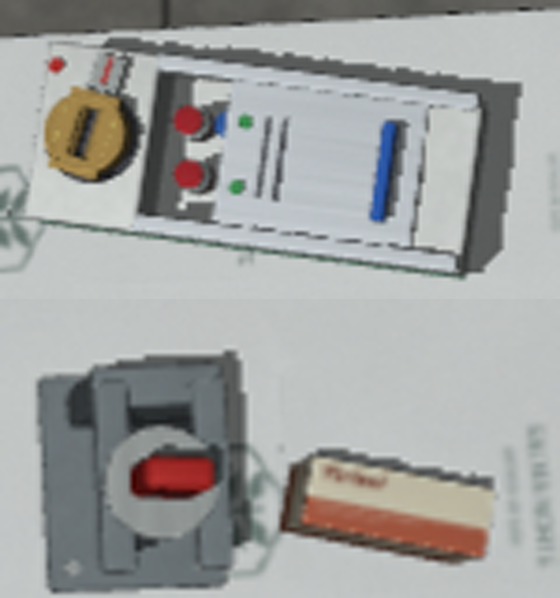

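View pics/z0s.png

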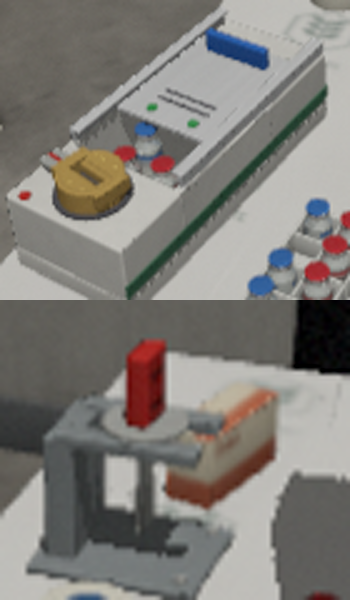

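The crops show the cam slot tilted about 0.4 rad, with the tongue up toward world +x. The lid is open and the lip is at crop (383,172). The key flange is centred at about crop (165,480), with the handle across the prongs. Next I'll measure the yaws and centres.

```bash
python3 - <<'E'
from h import *
t=cv2.imread("pics/top0.png")[:,:,::-1].copy();s=cv2.imread("pics/side0.png")[:,:,::-1].copy()
# slot: dark pixels in a disc round cam centre
def slot(img,c,rad,n):
    g=cv2.cvtColor(img,cv2.COLOR_RGB2HSV)[:,:,2].astype(float);yy,xx=np.mgrid[:420,:560]
    m=(np.hypot(xx-c[0],yy-c[1])<rad);m&=g<100
    P=np.array([plane(n,u,v,90)[:2] for v,u in zip(*np.nonzero(m))]);w=(110-g[m]);mu=np.average(P,axis=0,weights=w)
    e,V=np.linalg.eigh(np.cov((P-mu).T,aweights=w));v=V[:,1]*np.sign(V[0,1]);print(n,'slot',len(P),mu,np.arctan2(v[1],v[0]),np.sqrt(e*12))
slot(t,(157.5,195),7,'top');slot(s,(201,296),8,'side')
c,rc,_=blob(t,'brass',(140,170,180,215));print('cam top', plane('top',*c,88))
for k,n,im,b,z in(('blue','top',t,(225,185,250,225),94),('red','top',t,(370,180,415,215),146),('red','side',s,(300,145,325,180),124),('blue','side',s,(240,230,280,255),87)):
    c,rc,_=blob(im,k,b);P=np.array([plane(n,*q,z)[:2] for q in cv2.boxPoints(rc)]);
    print(k,n,plane(n,*c,z)); 
    if n=='top':
        e1,e2=P[1]-P[0],P[2]-P[1];e=max(e1,e2,key=np.linalg.norm);print(' long',np.linalg.norm(e1),np.linalg.norm(e2),np.arctan(e[1]/e[0]),P.round().tolist())
# flange: light grey circle z~99 ; box far rail & stand base yaw by hand-read crop points
f=lambda u,v,o,sc:(o[0]+u/sc,o[1]+v/sc)
A=lambda u,v,z:plane('top',*f(u,v,(135,160),560/150),z)
B=lambda u,v,z:plane('top',*f(u,v,(355,160),560/120),z)
d=A(478,98,83)-A(160,60,83);print('rail yaw',np.arctan2(-d[0],-d[1])*-1)
print('flange',B(165,480,99))
L=[B(98,375,95),B(103,568,95),B(130,385,95),B(134,570,95),B(192,372,95),B(198,568,95),B(226,372,95),B(230,565,95)]
for a,b in zip(L[::2],L[1::2]):d=a-b;print('prong',a[:2].round(1),b[:2].round(1),np.arctan2(d[1],d[0]))
E
```

```text
top slot 55 [487.8492135  288.72863368] -0.29089448626729586 [ 7.85080782 30.65777133]
side slot 14 [485.20164765 291.58140799] -0.32331208904005465 [ 3.13527481 19.72947586]
cam top [488.03394602 287.61177358  88.        ]
blue top [464.01563006 106.91985018  94.        ]
 long 56.74475568773507 7.097352571764394 -0.12715838241075292 [[436.0, 114.0], [492.0, 107.0], [491.0, 100.0], [435.0, 107.0]]
red top [ 475.7225162  -225.15442893  146.        ]
 long 35.74988694848287 14.858012505822192 1.566760422750091 [[483.0, -207.0], [483.0, -243.0], [468.0, -243.0], [468.0, -207.0]]
red side [ 476.3911074 -231.0875749  124.       ]
blue side [462.60343709 106.55485051  87.        ]
rail yaw -0.12391744034337707
flange [ 336.76594327 -228.37717232   99.        ]
prong [ 385.8 -198.7] [ 295.8 -199.5] 0.009115055554693916
prong [ 381.1 -213.6] [ 294.9 -213.9] 0.003765518487862575
prong [ 387.1 -242.7] [ 295.8 -243.6] 0.010617323638644757
prong [ 387.1 -258.6] [ 297.2 -258.5] -0.00038061946371838466
```

```bash
cat >> h.py <<'E'
def to(p,theta=None):
    s=sensors.read_state();o=R.from_rotvec(s['orientation']);d=o.inv().apply(np.asarray(p)-s['tool_pos'])
    y=o.apply([0,1,0]);th=np.arctan2(y[1],y[0])
    print('shift',d.round(1),'theta',round(th,3),'turn',None if theta is None else round(th-theta,3),'pos',s['tool_pos'].round(1),'f',s['ft_force'].round(1),'gap',round(s['finger_gap'],3),'t',s['time'])
E
python3 - <<'E'
from h import *
B=lambda u,v,z:plane('top',355+u*120/560,160+(v-299)*64/299,z)
print('flange',B(165,480,99))
for p in((98,375,103,568),(130,385,134,570),(192,372,198,568),(226,372,230,565)):
    a,b=B(*p[:2],95),B(*p[2:],95);d=a-b;print(a.round(1),b.round(1),np.arctan2(d[1],d[0]))
to([458.5,68,200],-.127)
E
```

```text
flange [ 477.04731886 -231.03930185   99.        ]
[ 527.6 -201.1   95. ] [ 435.9 -201.9   95. ] 0.008880988283380875
[ 522.7 -216.1   95. ] [ 434.9 -216.4   95. ] 0.003570598647404447
[ 528.8 -245.5   95. ] [ 435.7 -246.5   95. ] 0.010340890859459616
[ 528.7 -261.5   95. ] [ 437.1 -261.5   95. ] -0.0005669832646587571
shift [ 451.8 -446.7   31.4] theta -1.2 turn -1.073 pos [ 199.2 -512.1  230.5] f [ 0.3 -0.  -0.1] gap 0.999 t 0.1
```

```bash
python3 shift.py '[[452,-447,20,-1.07,0],[452,-447,20,-1.07,0],[452,-447,20,-1.07,0],[452,-447,20,-1.07,0],[452,-447,20,-1.07,0],[452,-447,20,-1.07,0],[452,-447,20,-1.07,0],[452,-447,20,-1.07,0]]' 40; python3 -c "
from h import *
to([458.5,68,84],-.127)"
```

```text
time: 0.9
tool_pos: [362.6, -145.6, 218.6]
orientation: [2.357, 2.077, 0.0]
ft_force: [1.7, 0.1, -0.4]
finger_gap: 0.001
grasp_force: 0.0
shift [224.   68.3 134.6] theta -0.126 turn 0.001 pos [ 362.6 -145.6  218.6] f [ 1.7  0.1 -0.4] gap 0.001 t 0.9
```

```bash
python3 shift.py '[[50,15,0,0,0],[100,30,0,0,0],[150,46,0,0,0],[200,61,0,0,0],[224,68,0,0,0],[224,68,45,0,0],[224,68,90,0,0],[224,68,110,0,0]]'; python3 - <<'E'
from h import *
cv2.imwrite('pics/s1.png',cv2.resize(vision.camera('side')[215:335,180:320][:,:,::-1],(700,600),interpolation=cv2.INTER_CUBIC))
to([458.5,68,84],-.127)
E
```

```text
time: 1.7
tool_pos: [456.0, 66.6, 105.0]
orientation: [-2.356, -2.071, 0.007]
ft_force: [-1.2, 0.6, -0.1]
finger_gap: -0.004
grasp_force: 0.0
shift [ 2.   3.6 19.2] theta -0.129 turn -0.002 pos [454.8  66.4 103.3] f [ 0.5  0.4 -2.8] gap 0.0 t 1.75
```

View pics/s1.png

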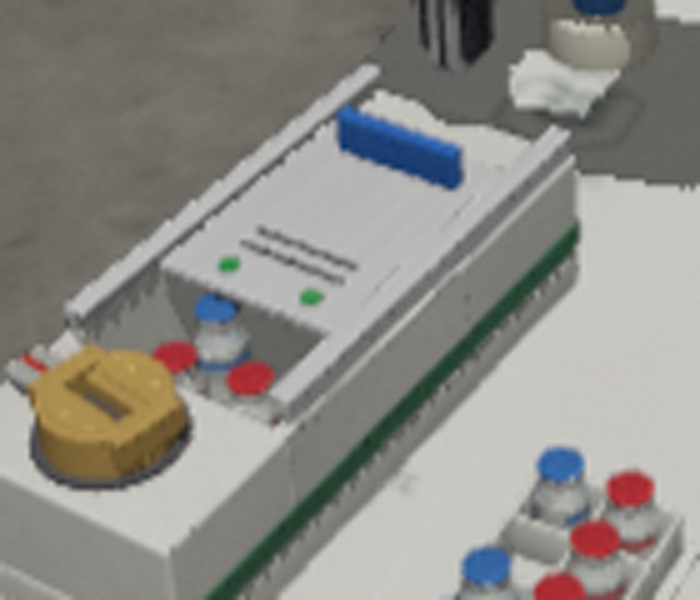

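The fingertips are at crop (455,60), just behind the blue lip at (400,150). I'll descend and push.

```bash
python3 shift.py '[[0,3,10,0,0],[0,3,20,0,0],[12,3,20,0,0],[22,3,20,0,0],[32,3,20,0,0],[42,3,20,0,0],[52,3,20,0,0],[62,3,20,0,0]]';  python3 -c "
from h import *
to([458.5,68,84],-.127)"
```

```text
time: 2.55
tool_pos: [470.5, 127.7, 89.3]
orientation: [2.36, 2.072, 0.001]
ft_force: [0.6, -2.2, 1.0]
finger_gap: 0.0
grasp_force: 1.2
shift [-60.7  -4.2   5.3] theta -0.13 turn -0.003 pos [470.5 127.7  89.3] f [ 0.6 -2.2  1. ] gap 0.0 t 2.55
```

```bash
python3 shift.py '[[6,0,0,0,0],[12,0,0,0,0],[18,0,0,0,0],[23,0,0,0,0],[26,0,0,0,0]]';python3 shift.py '[[4,0,0,0,0],[8,0,0,0,0],[11,0,0,0,0],[14,0,0,0,0]]'
```

```text
time: 3.05
tool_pos: [471.9, 141.9, 88.8]
orientation: [2.346, 2.071, -0.027]
ft_force: [-6.2, -59.6, 13.9]
finger_gap: 0.001
grasp_force: 30.0
time: 3.45
tool_pos: [472.0, 142.9, 89.0]
orientation: [2.333, 2.066, -0.057]
ft_force: [-10.5, -112.4, 25.9]
finger_gap: 0.003
grasp_force: 56.8
```

The force climbed to 112 N, so the lid is hard against its stop. I'll back off straight away and check.

```bash
python3 shift.py '[[-15,0,0,0,0],[-30,0,0,0,0],[-45,0,0,0,0],[-45,0,-40,0,0],[-45,0,-80,0,0],[-45,0,-110,0,0],[-95,0,-110,0,0],[-145,0,-110,0,0]]'; python3 - <<'E'
from h import *
t=vision.camera('top');s=vision.camera('side')
z=lambda i,x0,y0,x1,y1,w,h:cv2.resize(i[y0:y1,x0:x1],(w,h),interpolation=cv2.INTER_CUBIC)
cv2.imwrite('pics/c2.png',np.hstack([z(t,135,160,285,240,450,300),z(s,165,225,305,345,350,300)])[:,:,::-1])
to([477,-231,105],0)
A=blob(t,'blue',(195,185,250,225));B=blob(s,'blue',(215,230,280,275));print(A,B,tri(A[0],B[0]))
E
```

```text
time: 4.25
tool_pos: [456.5, 23.3, 199.8]
orientation: [2.356, 2.077, 0.003]
ft_force: [0.5, -0.6, -0.7]
finger_gap: 0.001
grasp_force: 0.0
shift [-244.1   54.8   94.1] theta -0.136 turn -0.136 pos [455.8  18.4 198.8] f [0.2 0.9 0. ] gap -0.003 t 4.35Traceback (most recent call last):
  File "<stdin>", line 6, in <module>
  File "h.py", line 22, in blob
    c=max(cs,key=cv2.contourArea);M=cv2.moments(c)
ValueError: max() iterable argument is empty
```

View pics/c2.png

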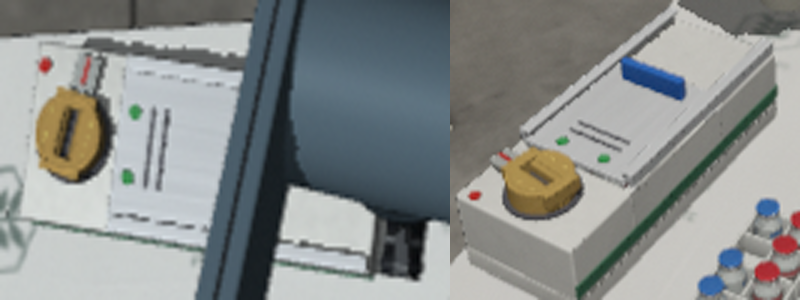

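The lid now covers the vials and meets the cam deck, so it is shut and the cam hasn't moved. Next, the key.

```bash
python3 shift.py '[[-50,12,0,-0.13,1],[-100,24,0,-0.13,1],[-150,36,0,-0.13,1],[-200,48,0,-0.13,1],[-244,55,0,-0.13,1],[-244,55,0,-0.13,1],[-244,55,0,-0.13,1]]' 60; python3 -c "
from h import *
to([477,-231,105],0)"
```

```text
time: 5.05
tool_pos: [479.0, -226.7, 197.8]
orientation: [-2.223, -2.217, -0.001]
ft_force: [0.3, 0.8, -0.3]
finger_gap: 0.999
grasp_force: 0.0
shift [-4.5 -1.9 92.8] theta -0.003 turn -0.003 pos [ 479.  -226.7  197.8] f [ 0.3  0.8 -0.3] gap 0.999 t 5.05
```

```bash
python3 shift.py '[[0,0,30,0,1],[0,0,55,0,1],[0,0,55,0,1],[0,0,55,0,1]]'; python3 -c "
from h import *
to([477,-231,105],0)"
```

```text
time: 5.45
tool_pos: [479.2, -224.6, 143.8]
orientation: [-2.218, -2.222, -0.0]
ft_force: [0.3, 0.6, -0.1]
finger_gap: 1.002
grasp_force: 0.0
shift [-6.5 -2.2 38.8] theta 0.002 turn 0.002 pos [ 479.2 -224.6  143.8] f [ 0.3  0.6 -0.1] gap 1.002 t 5.45
```

```bash
python3 shift.py '[[-6.5,-2.2,20,0,1],[-6.5,-2.2,39,0,1],[-6.5,-2.2,39,0,1],[-6.5,-2.2,39,0,1]]'; python3 - <<'E'
from h import *
to([477,-231,105],0)
t=vision.camera('top');s=vision.camera('side')
cv2.imwrite('pics/s3.png',cv2.resize(s[130:215,270:370][:,:,::-1],(600,510),interpolation=cv2.INTER_CUBIC))
E
```

```text
time: 5.85
tool_pos: [477.7, -232.7, 106.1]
orientation: [2.22, 2.221, 0.001]
ft_force: [-0.3, 0.6, 0.6]
finger_gap: 1.004
grasp_force: 0.0
shift [ 1.7 -0.7  1.1] theta 0.001 turn 0.001 pos [ 477.7 -232.7  106.1] f [-0.3  0.6  0.6] gap 1.004 t 5.85
```

View pics/s3.png

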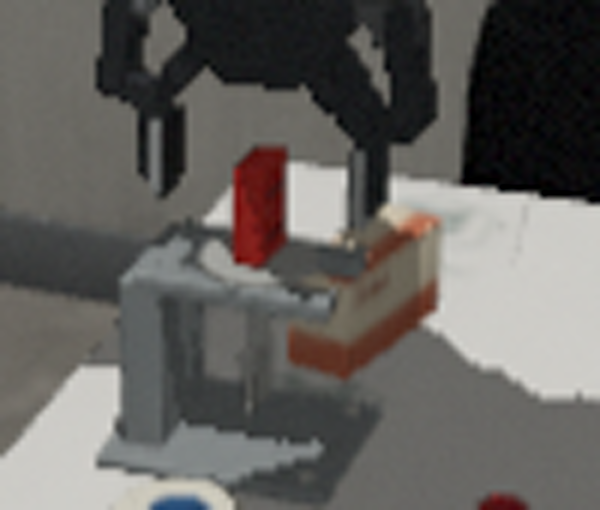

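The fingers straddle the handle (260,205) evenly, at 160 and 365. I'll close the gripper.

```bash
python3 shift.py '[[1.5,-0.5,1,0,0],[1.5,-0.5,1,0,0],[1.5,-0.5,1,0,0],[1.5,-0.5,1,0,0],[1.5,-0.5,1,0,0],[1.5,-0.5,1,0,0],[1.5,-0.5,1,0,0]]' 70; python3 -c "
from h import *
to([477,-231,105],0)"
```

```text
time: 6.65
tool_pos: [476.6, -231.5, 103.9]
orientation: [2.221, 2.221, 0.0]
ft_force: [-0.0, 0.2, 2.5]
finger_gap: 0.18
grasp_force: 68.4
shift [ 0.5  0.4 -1.1] theta -0.0 turn -0.0 pos [ 476.6 -231.5  103.9] f [-0.   0.2  2.5] gap 0.18 t 6.65
```

```bash
python3 shift.py '[[0,0,-25,0,0],[0,0,-65,0,0],[0,0,-105,0,0],[0,0,-120,0,0],[0,0,-120,0,0]]'; python3 - <<'E'
from h import *
t=vision.camera('top');s=vision.camera('side')
to([487.8,288.5,224],1.28)
p=sensors.read_state()['tool_pos']
try: B=blob(s,'red',(290,90,335,165));print(B, proj('side',p+[0,0,19]),proj('side',p+[0,0,19+23]))
except Exception as e: print(e)
cv2.imwrite('pics/s4.png',cv2.resize(s[60:200,250:390][:,:,::-1],(560,560),interpolation=cv2.INTER_CUBIC))
E
```

```text
time: 7.15
tool_pos: [477.6, -232.2, 226.2]
orientation: [2.218, 2.218, 0.001]
ft_force: [0.0, -0.3, -1.7]
finger_gap: 0.175
grasp_force: 87.4
shift [519.5  11.9  -0.8] theta -0.0 turn -1.28 pos [ 475.9 -231.   222.7] f [ 0.2  0.4 -1.9] gap 0.176 t 7.25
((312.14159292035396, 120.41297935103245), ((312.0933837890625, 120.00584411621094), (6.923989772796631, 20.2105655670166), 3.5763344764709473), 113.0) (np.float64(313.16615807764384), np.float64(120.60556817814347)) (np.float64(313.2505045716463), np.float64(111.62759577265811))
```

View pics/s4.png

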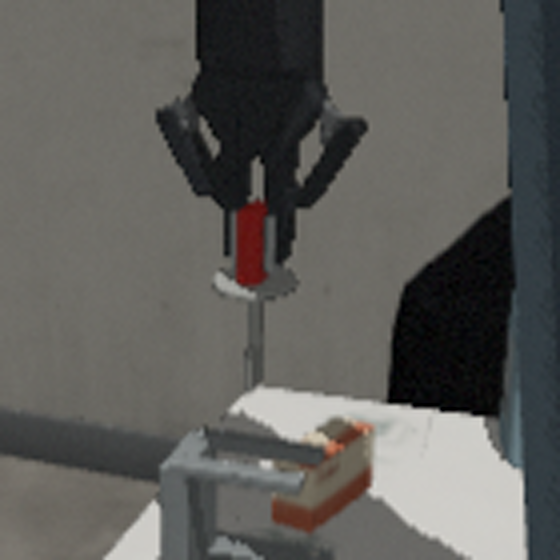

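The key is lifted and held upright in the jaws, with the handle at crop (250,245). I'll carry it to the cam.

```bash
python3 shift.py '[[45,1,0,-0.1,0],[90,2,0,-0.24,0],[135,3,0,-0.38,0],[180,4,0,-0.52,0],[225,5,0,-0.66,0],[270,6,0,-0.8,0],[315,7,0,-0.94,0],[360,8,0,-1.08,0]]'; python3 -c "
from h import *
to([487.8,288.5,200],1.28)"
```

```text
time: 8.05
tool_pos: [482.9, 130.3, 221.4]
orientation: [-0.754, -3.046, 0.002]
ft_force: [1.4, -0.2, -2.6]
finger_gap: 0.179
grasp_force: 87.2
shift [ 69.3 142.3  21.3] theta 1.086 turn -0.194 pos [482.9 130.3 221.4] f [ 1.4 -0.2 -2.6] gap 0.179 t 8.05
```

```bash
python3 shift.py '[[20,41,0,-0.1,0],[40,82,0,-0.19,0],[60,123,0,-0.19,0],[69,142,10,-0.19,0],[69,142,21,-0.19,0],[69,142,21,-0.19,0],[69,142,21,-0.19,0]]'; python3 - <<'E'
from h import *
to([487.8,288.5,182],1.28)
p=sensors.read_state()['tool_pos']
t=vision.camera('top');s=vision.camera('side')
print('proj tip',proj('side',p-[0,0,79]),'slot pred',proj('side',[487.8,288.5,90]),proj('top',[487.8,288.5,90]),'handle',proj('side',p+[0,0,19]))
try: print(blob(s,'red',(160,100,250,260)))
except Exception as e: print(e)
cv2.imwrite('pics/s5.png',np.hstack([cv2.resize(s[190:330,140:265][:,:,::-1],(500,560),interpolation=cv2.INTER_CUBIC),cv2.resize(t[160:230,120:155+0*0+40][:,:,::-1],(300,280)).repeat(2,0)[:560]]))
E
```

```text
time: 8.75
tool_pos: [489.8, 285.1, 201.2]
orientation: [-0.471, -3.103, 0.003]
ft_force: [-0.1, -0.2, -1.3]
finger_gap: 0.177
grasp_force: 87.2
shift [ 2.8  2.7 19.2] theta 1.269 turn -0.011 pos [489.8 285.1 201.2] f [-0.1 -0.2 -1.3] gap 0.177 t 8.75
proj tip (np.float64(197.62309273481517), np.float64(278.29290961732636)) slot pred (np.float64(199.73560589240552), np.float64(293.82975721824903)) (np.float64(156.93598512201783), np.float64(195.22487134857957)) handle (np.float64(190.10630171818252), np.float64(231.4320199759916))
((195.573055028463, 231.83428209993673), ((195.52474975585938, 231.24752807617188), (31.642183303833008, 11.542431831359863), 84.2894058227539), 263.5)
```

View pics/s5.png

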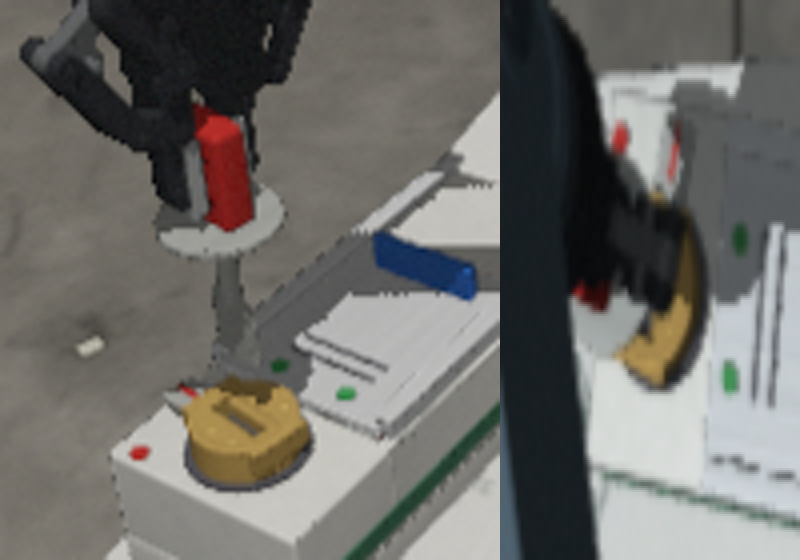

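The side view shows the slot at pixel (199,294), matching the prediction, with the blade above it. I'll make the final alignment and then descend.

```bash
python3 shift.py '[[0,0,8,0,0],[0,0,16,0,0],[0,0,16,0,0],[0,0,16,0,0]]'; python3 -c "
from h import *
to([487.8,288.5,169],1.27)"
```

```text
time: 9.25
tool_pos: [490.4, 286.1, 186.4]
orientation: [-0.471, -3.105, 0.001]
ft_force: [-0.3, -0.5, -2.4]
finger_gap: 0.175
grasp_force: 87.3
shift [ 3.1  1.6 17.4] theta 1.27 turn -0.0 pos [490.4 286.1 186.4] f [-0.3 -0.5 -2.4] gap 0.175 t 9.25
```

```bash
python3 shift.py '[[3.1,1.6,0,0,0],[3.1,1.6,8,0,0],[3.1,1.6,14,0,0],[3.1,1.6,14,0,0]]'; python3 -c "
from h import *
to([487.8,288.5,161],1.27)"
```

```text
time: 9.65
tool_pos: [487.2, 288.6, 171.4]
orientation: [-0.47, -3.104, 0.002]
ft_force: [1.1, 0.1, -2.6]
finger_gap: 0.176
grasp_force: 87.3
shift [-0.6  0.1 10.4] theta 1.27 turn 0.0 pos [487.2 288.6 171.4] f [ 1.1  0.1 -2.6] gap 0.176 t 9.65
```

```bash
python3 shift.py '[[0,0,2,0,0],[0,0,4,0,0],[0,0,6,0,0],[0,0,6,0,0]]'
```

```text
time: 10.05
tool_pos: [487.9, 288.8, 166.5]
orientation: [-0.471, -3.106, 0.0]
ft_force: [-0.3, 0.4, -2.3]
finger_gap: 0.177
grasp_force: 87.3
```

```bash
python3 shift.py '[[0,0,2,0,0],[0,0,4,0,0],[0,0,5,0,0],[0,0,5,0,0]]'
```

```text
time: 10.45
tool_pos: [487.9, 288.8, 161.5]
orientation: [-0.471, -3.106, 0.0]
ft_force: [0.2, -0.2, -1.5]
finger_gap: 0.181
grasp_force: 87.3
```

```bash
python3 shift.py '[[0,0,2,0,0],[0,0,2,0.14,0],[0,0,2,0.28,0],[0,0,2,0.42,0],[0,0,2,0.56,0],[0,0,2,0.7,0],[0,0,2,0.84,0],[0,0,2,0.84,0]]'; python3 -c "
from h import *
s=sensors.read_state();print(s['ft_torque']);to([487.8,288.5,161],-.26)"
```

```text
time: 11.25
tool_pos: [487.6, 288.8, 159.5]
orientation: [-1.697, -2.643, 0.001]
ft_force: [-1.2, -0.2, -2.3]
finger_gap: 0.176
grasp_force: 87.1
[0.03236083 0.21459428 0.02844091]
shift [-0.3  0.  -1.5] theta 0.429 turn 0.689 pos [487.6 288.8 159.5] f [-1.2 -0.2 -2.3] gap 0.176 t 11.25
```

```bash
python3 shift.py '[[0,0,0,0.14,0],[0,0,0,0.28,0],[0,0,0,0.42,0],[0,0,0,0.52,0],[0,0,0,0.6,0]]'; python3 - <<'E'
from h import *
s=sensors.read_state();print(s['ft_torque']);to([487.8,288.5,161],-.26)
s=vision.camera('side');cv2.imwrite('pics/s6.png',cv2.resize(s[190:330,140:265][:,:,::-1],(500,560),interpolation=cv2.INTER_CUBIC))
E
```

```text
time: 11.75
tool_pos: [487.2, 288.9, 159.4]
orientation: [-2.4, -2.025, 0.002]
ft_force: [-2.2, 1.0, -1.2]
finger_gap: 0.178
grasp_force: 87.2
[0.18074355 0.50677226 0.09260438]
shift [-0.3  0.7 -1.6] theta -0.169 turn 0.091 pos [487.2 288.9 159.4] f [-2.2  1.  -1.2] gap 0.178 t 11.75
```

View pics/s6.png

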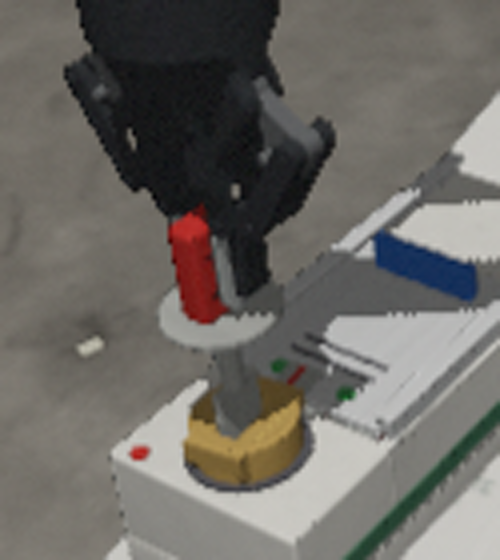

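The blade is in the slot and the cam has turned, with the tongue's red stripe (295,375) now reaching over the lid. I'll turn on to the stop.

```bash
for i in 1; do python3 shift.py '[[0,0,0,0.05,0],[0,0,0,0.1,0],[0,0,0,0.13,0],[0,0,0,0.13,0]]'; done; python3 -c "
from h import *
s=sensors.read_state();print(s['ft_torque'],s['tau']);to([487.8,288.5,161],-.26)"
```

```text
time: 12.2
tool_pos: [487.3, 289.0, 159.4]
orientation: [-2.525, -1.867, 0.002]
ft_force: [-4.2, 1.5, -1.7]
finger_gap: 0.177
grasp_force: 87.2
[0.33869798 0.89050762 0.17086801] [ -1.7840568  -48.93307328 -29.48156118  -0.88460153  -1.17117383
   0.45018512]
shift [-0.3  0.7 -1.6] theta -0.297 turn -0.037 pos [487.3 289.  159.4] f [-4.2  1.5 -1.7] gap 0.177 t 12.2
```

```bash
python3 shift.py '[[0,0,0,0.05,0],[0,0,0,0.08,0],[0,0,0,0.08,0]]';python3 -c "
from h import *
s=sensors.read_state();print(s['ft_torque']);to([487.8,288.5,161],-.26)"
```

```text
time: 12.5
tool_pos: [487.2, 289.0, 159.5]
orientation: [-2.598, -1.764, 0.002]
ft_force: [-5.8, 1.8, -1.4]
finger_gap: 0.177
grasp_force: 87.6
[0.50326197 1.17558305 0.82014902]
shift [-0.3  0.8 -1.5] theta -0.378 turn -0.118 pos [487.2 289.  159.5] f [-5.8  1.8 -1.4] gap 0.177 t 12.5
```

The torque jumped to 0.8 N m, so the cam is at its stop. I'll ease back within the play and draw the key up.

```bash
python3 shift.py '[[0,0,0,-0.1,0],[0,0,0,-0.19,0],[0,0,0,-0.19,0],[0,0,-8,-0.19,0],[0,0,-20,-0.19,0],[0,0,-45,-0.19,0],[0,0,-66,-0.19,0],[0,0,-66,-0.19,0]]';python3 -c "
from h import *
s=sensors.read_state();print(s['ft_torque']);to([476.6,-231.5,224],0)"
```

```text
time: 13.3
tool_pos: [491.0, 289.6, 230.6]
orientation: [2.42, 1.997, 0.014]
ft_force: [0.2, -0.2, -0.7]
finger_gap: 0.177
grasp_force: 87.3
[-0.01948335 -0.06232508 -0.0105369 ]
shift [-514.3   84.8    5. ] theta -0.191 turn -0.191 pos [491.  289.6 230.6] f [ 0.2 -0.2 -0.7] gap 0.177 t 13.3
```

```bash
python3 shift.py '[[-45,8,0,0,0],[-90,16,0,-0.1,0],[-140,24,0,-0.19,0],[-190,32,0,-0.19,0],[-240,40,0,-0.19,0],[-290,48,0,-0.19,0],[-340,56,0,-0.19,0],[-390,64,0,-0.19,0]]';python3 - <<'E'
from h import *
to([476.6,-231.5,224],0)
t=vision.camera('top');s=vision.camera('side')
def slot(img,c,rad,n):
    g=cv2.cvtColor(img,cv2.COLOR_RGB2HSV)[:,:,2].astype(float);yy,xx=np.mgrid[:420,:560]
    m=(np.hypot(xx-c[0],yy-c[1])<rad);m&=g<100
    P=np.array([plane(n,u,v,90)[:2] for v,u in zip(*np.nonzero(m))]);w=(110-g[m]);mu=np.average(P,axis=0,weights=w)
    e,V=np.linalg.eigh(np.cov((P-mu).T,aweights=w));v=V[:,1];print(n,'slot',len(P),mu,np.arctan(v[1]/v[0]),np.sqrt(e*12))
slot(t,(157,195),7,'top')
# reds near the tongue (expect stripe on -y side of the cam, z~85)
h=cv2.cvtColor(t,cv2.COLOR_RGB2HSV);m=((h[...,0]<8)|(h[...,0]>170))&(h[...,1]>110);m[:, :140]=0;m[:,230:]=0;m[:165]=0;m[235:]=0
n,l,st,ce=cv2.connectedComponentsWithStats(m.astype(np.uint8))
for i in range(1,n):
    if st[i,4]>3: print(st[i],plane('top',*ce[i],85).round(1))
E
```

```text
time: 14.1
tool_pos: [477.0, -104.7, 225.7]
orientation: [2.221, 2.22, 0.0]
ft_force: [1.1, -0.3, -2.1]
finger_gap: 0.176
grasp_force: 87.2
shift [-126.8   -0.3    1.8] theta -0.001 turn -0.001 pos [ 477.  -104.7  225.7] f [ 1.1 -0.3 -2.1] gap 0.176 t 14.1
top slot 46 [487.72858721 290.7030683 ] 1.428846010301531 [ 7.60004871 29.80339952]
[148 176   4   3  10] [529.8 307.5  85. ]
[173 197   6   2   8] [482.7 248.2  85. ]
```

The lock is confirmed shut: the slot axis is at -1.71 and the tongue stripe at -1.70 rad, and the box's -y direction is -1.70. Now I'll return the key.

```bash
python3 shift.py '[[-45,0,0,0,0],[-90,0,0,0,0],[-120,0,0,0,0],[-127,0,0,0,0],[-127,0,0,0,0],[-127,0,0,0,0],[-127,0,0,0,0]]';python3 - <<'E'
from h import *
to([476.6,-231.5,112],0)
s=vision.camera('side');p=sensors.read_state()['tool_pos'];print(blob(s,'red',(290,90,335,165)), proj('side',p+[0,0,19]))
E
```

```text
time: 14.9
tool_pos: [477.4, -227.9, 225.7]
orientation: [-2.22, -2.223, -0.0]
ft_force: [0.3, -0.6, -1.4]
finger_gap: 0.176
grasp_force: 87.2
shift [ -3.7  -0.8 113.7] theta 0.001 turn 0.001 pos [ 477.4 -227.9  225.7] f [ 0.3 -0.6 -1.4] gap 0.176 t 14.9
((311.2260869565217, 120.21304347826087), ((311.5, 120.0), (20.0, 7.0), 90.0), 115.0) (np.float64(312.14327933397425), np.float64(119.70822008522624))
```

```bash
python3 shift.py '[[-3.7,-0.8,25,0,0],[-3.7,-0.8,45,0,0],[-3.7,-0.8,45,0,0],[-3.7,-0.8,45,0,0]]';python3 -c "
from h import *
to([476.6,-231.5,112],0)"
```

```text
time: 15.35
tool_pos: [476.7, -232.4, 181.1]
orientation: [-2.22, -2.222, -0.0]
ft_force: [0.2, 0.5, -1.3]
finger_gap: 0.178
grasp_force: 87.1
shift [ 0.9 -0.1 69.1] theta 0.001 turn 0.001 pos [ 476.7 -232.4  181.1] f [ 0.2  0.5 -1.3] gap 0.178 t 15.35
```

```bash
python3 shift.py '[[0.9,0,15,0,0],[0.9,0,30,0,0],[0.9,0,45,0,0],[0.9,0,60,0,0],[0.9,0,70,0,0],[0.9,0,73,0,0],[0.9,0,73,0,0]]';python3 -c "
from h import *
to([476.6,-231.5,104.2],0)"
```

```text
time: 16.05
tool_pos: [476.9, -232.3, 108.1]
orientation: [2.221, 2.221, 0.0]
ft_force: [-0.5, -0.8, -1.6]
finger_gap: 0.173
grasp_force: 87.1
shift [ 0.8 -0.3  3.9] theta 0.0 turn 0.0 pos [ 476.9 -232.3  108.1] f [-0.5 -0.8 -1.6] gap 0.173 t 16.05
```

```bash
python3 shift.py '[[0.8,0,2,0,0],[0.8,0,3.5,0,0],[0.8,0,3.5,0,0]]';python3 -c "
from h import *
to([476.6,-231.5,103.9],0)"
```

```text
time: 16.35
tool_pos: [477.2, -231.8, 105.5]
orientation: [2.22, 2.22, 0.001]
ft_force: [-1.2, 0.3, 3.8]
finger_gap: 0.176
grasp_force: 88.1
shift [ 0.3 -0.6  1.6] theta 0.0 turn 0.0 pos [ 477.2 -231.8  105.5] f [-1.2  0.3  3.8] gap 0.176 t 16.35
```

The flange is resting on the prongs (fz +3.8 N). I'll release and back off upward.

```bash
python3 shift.py '[[0,0,0,0,0.3],[0,0,0,0,0.3],[0,0,0,0,1],[0,0,0,0,1],[0,0,0,0,1],[0,0,0,0,1],[0,0,0,0,1]]' 20; python3 shift.py '[[0,0,-15,0,1],[0,0,-40,0,1],[0,0,-80,0,1],[0,0,-125,0,1],[-40,0,-130,0,1],[-85,0,-130,0,1],[-130,0,-130,0,1],[-130,0,-130,0,1]]'; python3 - <<'E'
from h import *
t=vision.camera('top');s=vision.camera('side')
t0=cv2.imread("pics/top0.png")[:,:,::-1].copy();s0=cv2.imread("pics/side0.png")[:,:,::-1].copy()
for n,a,b,bx in(('side',s0,s,(300,145,325,180)),('top',t0,t,(370,180,415,215))):
    for i in(a,b):
        try: print(n,blob(i,'red',bx))
        except Exception as e: print(n,e)
d=np.abs(s.astype(int)-s0).max(2)>40
for nm,(x0,y0,x1,y1) in dict(tape=(285,205,315,230),carton=(318,160,350,190),stand=(285,145,335,212)).items(): print(nm,d[y0:y1,x0:x1].sum())
to([0,0,0]); print(blob(s,'blue',(215,230,280,275))[0])
E
```

```text
time: 17.05
tool_pos: [476.6, -231.4, 104.2]
orientation: [-2.221, -2.221, 0.0]
ft_force: [0.5, -1.4, 0.8]
finger_gap: 1.001
grasp_force: 0.0
time: 17.85
tool_pos: [475.9, -366.9, 233.7]
orientation: [2.225, 2.215, -0.003]
ft_force: [0.7, 1.0, 0.2]
finger_gap: 1.0
grasp_force: 0.0
side ((312.61042524005484, 163.66529492455416), ((313.0, 163.5), (19.0, 8.0), 90.0), 121.5)
side ((312.68674698795184, 163.4805890227577), ((313.0, 163.5), (19.0, 8.0), 90.0), 124.5)
top ((391.6152570480928, 197.28524046434492), ((391.5, 197.5), (7.0, 17.0), 90.0), 100.5)
top ((391.6520325203252, 197.36747967479673), ((391.5, 197.5), (7.0, 17.0), 90.0), 102.5)
tape 5
carton 457
stand 516
shift [ 360.9 -476.7  234.3] theta -0.002 turn None pos [ 476.1 -362.2  233.5] f [0.  1.1 1.1] gap 1.0 t 17.95
(245.6293018682399, 256.02163225172075)
```

The key is back at its original pixels in both views. The carton differences may be shadow, so I'll check that and then hand in.

```bash
python3 shift.py '[[-50,0,0,0,1],[-100,0,0,0,1],[-100,0,0,0,1],[-100,0,0,0,1],[-100,0,0,0,1]]' ; python3 - <<'E'
from h import *
s=vision.camera('side');t=vision.camera('top');s0=cv2.imread("pics/side0.png")[:,:,::-1];t0=cv2.imread("pics/top0.png")[:,:,::-1]
def car(i,b):
    x0,y0,x1,y1=b;h=cv2.cvtColor(np.ascontiguousarray(i[y0:y1,x0:x1]),cv2.COLOR_RGB2HSV);m=(h[...,0]>3)&(h[...,0]<20)&(h[...,1]>90)
    y,x=np.nonzero(m);return len(x),x.mean()+x0,y.mean()+y0,x.min()+x0,x.max()+x0,y.min()+y0,y.max()+y0
print([car(i,(318,160,350,192)) for i in(s0,s)],[car(i,(412,188,470,220)) for i in(t0,t)])
print(blob(s,'red',(300,145,325,180))[0])
E
```

```text
time: 18.45
tool_pos: [476.9, -459.5, 234.2]
orientation: [-2.219, -2.222, -0.001]
ft_force: [-0.7, 0.5, 0.1]
finger_gap: 0.997
grasp_force: 0.0
[(175, np.float64(331.0514285714286), np.float64(181.37142857142857), np.int64(318), np.int64(342), np.int64(166), np.int64(191)), (178, np.float64(331.2022471910112), np.float64(181.5), np.int64(318), np.int64(342), np.int64(166), np.int64(191))] [(272, np.float64(437.5147058823529), np.float64(208.17279411764707), np.int64(415), np.int64(458), np.int64(197), np.int64(215)), (272, np.float64(437.29411764705884), np.float64(208.20955882352942), np.int64(415), np.int64(458), np.int64(197), np.int64(215))]
(312.5816186556927, 163.66117969821673)
```

The carton hasn't moved.

```bash
python3 -c "
from rig import r, vision, sensors, job
print(job.job_done())"
```

```text
the job is handed in; nothing more can be done
None
```

The lid is shut, the cam lock is turned to its stop with its tongue over the lid, the key hangs back in its fork, and the tape and carton have not moved; I handed the job in at about 18.5 s, with no verdict shown. One close call: the lid push peaked at about 112 N at the wrist, just under the 120 N limit.

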